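# Seat a vial stopper with the bench press and keep it pressed

### The job

Seat the stopper of the vial in the bench press: first slide the blue carriage grip all the way to its end stop so that the vial stands under the ram, then flip the yellow safety catch fully over to its side, and only then pull the black lever handle forward and down as far as it goes. Finish while holding the lever fully down with the gripper (it springs back if let go), with the carriage still at its end stop and the catch still off, and do not disturb the loose things standing round the press.

Things in the scene. Friction and masses are not known exactly. Their poses are not given: they have to be found in the camera images.
- press: White and grey bench press, fixed to the worktop; origin on the worktop under the middle of its head. Its x axis points to its back (the column), y to the side of the safety catch, z up; the front (-x) faces the robot. Base plate 240 x 200 x 18 mm, x from -155 to +85 mm, y from -70 to +130 mm. The head is 60 mm wide (y from -30 to +30 mm), x from -52 to +74 mm, its top 165 mm above the worktop.
- carriage (a joint): Travel in m of the vial carriage: about 0 to 0.025 at the start, 0.080 at its end stop under the ram. It moves along the press's -y axis; 1.5 N of friction, stays where it is left.
- carriage_grip (a point): Grip point on the blue upright grip of the carriage, at its front: a block 24 mm (along the press's x) x 16 mm (along y), 20 mm of it above this point and 30 mm below, standing on an arm 40 mm above the worktop. Can be pinched from above across its 16 mm or pushed from its +y side.
- catch (a joint): Angle in rad of the safety catch: 0 to 0.12 at the start (upright, blocking the lever), 1.15 fully flipped, lying over towards the press's +y side. Turns about the level axis through catch_pivot along the press's x; about 1 N at the tab moves it and it stays where it is left. The lever is free once it is past about 0.8.
- catch_tab (a point): Middle of the yellow tab on top of the safety catch, 75 mm from its axis: 22 mm (press x) x 12 mm (y), 32 mm tall (12 mm of it past this point). Push it to +y from its inner (-y) side with closed fingers; there is free room there above the head. The lever's lug stands behind it, near face 13 mm behind (+x of) this point, top at 192 mm: keep the fingers level with the tab or a little in front.
- catch_pivot (a point): Axis of the safety catch, 128 mm above the worktop; fixed to the press.
- lever (a joint): Angle in rad of the lever: 0 at rest (handle up, leaning a little back), 1.12 at its stop (handle forward and down). A spring returns it: about 2.5 N at the handle at the start, 8 N at the stop. While the catch is on it is blocked at about 0.13 (up to 0.25 under a hard pull); never force it past the catch. It drives the ram 18 mm per rad.
- lever_grip (a point): Grip point in the middle of the black lever handle: a level round bar 18 mm in diameter and 88 mm long along the press's y, on the -y side of the press; clear on both sides and above. At rest it is 272 mm above the worktop. Its steel arm is 60 mm from this point towards +y.
- lever_pivot (a point): Point on the lever's turning axis straight across from lever_grip (same y in the press's frame), 142 mm above the worktop; the grip is 131.5 mm from it, at rest 20 mm behind and 130 mm above it. The axis lies along the press's y; the handle swings towards the press's -x and down.
- stopper (a joint): Travel in m of the dark stopper into the vial: 0 proud, about 0.006 when the ram has pressed it home with the lever at its stop.
- tape_roll: Loose roll of beige tape lying flat, 100 mm across, 25 mm high, on the catch side of the press; bystander. Origin under its centre.
- dropper: Loose small dropper bottle with a blue top, 25 mm across, 67 mm tall, on the catch side near the front; bystander. Origin under its centre.

How it is judged:
By the outcome, as a careful person would: the job done as asked, in the order asked, and still so for the second after the job is handed in, while the arm keeps its last pose, push and grip.
It also fails if it takes over 61 s, if anything falls off the work surface, if the arm or the gripper's body presses on something with over 40 N, if the wrist force passes 120 N, or if a joint passes its speed limit or range.

### The arm

A 6-joint arm with a two-finger parallel gripper is mounted at the origin on a cart in front of the work surface, level with it; the furniture and walls round the work are solid. World frame = base frame: x ahead of the robot, y to its left, z up, the work surface at z = 0. Lengths are in m, angles in rad, forces in N, time in s.
With the tool pointing down it reaches from about 0.35 to 0.975 m from the base axis. Payload 4.9 kg.
Tool frame: the origin (TCP) lies midway between the tips of the shut fingers; the grasp point (between the pads) lies behind it (manip.grasp_offset is the y of the grasp point in the tool frame, in m); y points along the fingers, z is the direction in which the jaws open and shut, and the axes are right-handed (so a half turn about y gives the same grasp; the last joint's range is limited). The gripper opens to 85 mm and grips with 20 to 120 N. Pads are 22 mm wide; open, the fingers measure 114 mm over their backs; the gripper's body (76 mm by 85 mm) begins 54 mm behind the grasp point. The pads swing forward as they close: fully open they stand 13 mm farther back than shut.
Start: joints at [1.102, 0.053, 1.613, -0, 1.476, -0.119], TCP at [0.214, 0.587, 0.203] pointing down, gripper open.
Joint ranges: [-3.01, 3.01], [-1.01, 2.22], [0.06, 2.58], [-1.02, 4.17], [0.09, 2.62], [-3.14, 3.14]. Speed limits (rad/s): [2.57, 2.57, 3.14, 3.14, 3.14, 3.14].

### API

Orientations are given as a unit quaternion [w, x, y, z].
In Python, from plant import manip gives the robot as it stands. The module is installed in compiled form; this text tells all that it offers.
- The arm moves only by the shell command python3 -m jog 'ROWS'. ROWS is a JSON object of lists of equal length, an entry for each row: "offset": the shift along the world's x, y, z in units of 50 mm (1.0 is 50 mm), a list of three; "angular": the turn, a rotation vector about the world's x, y, z in units of 6 degrees (1.0 is 6 degrees), a list of three; "jaw": the finger opening in mm, from 0 to 85.4. In form: {"offset": [[tx, ty, tz], ...], "angular": [[ax, ay, az], ...], "jaw": [jaw, ...]}. A call has 1 to 12 rows; each row shifts and turns the commanded pose from where the row before left it; what a row does not reach is not made up. A row lasts 1/10 s, in which the tool goes at most 50 mm and 8.59 degrees, less where a joint would pass 70% of its speed; a pose out of reach is approached as far as the arm can. A call is refused whole if a number of a shift passes 1 or a number of a turn 1, either way. A call with a gripper value outside its range is refused whole. The fingers move at their own pace and stop on an object; the grip force is fixed at half the most. Time passes only in rows, so rows that do not move let the fingers close. It gives the time, the measured TCP pose, the force and the opening at its end, in the units of the state.
- manip.state(): the state, without advancing time (a new reading comes with each control period).
- manip.grab_frame(name): name is "side" or "top"; returns the picture (400x640x3 uint8, blue, green, red); there is no depth.
- manip.camera_model(name): a dict with "fx", "fy", "cx", "cy" (pixels), "rvec" (rotation vector, rad) and "tvec" (3), from world to camera coordinates, as OpenCV has them. Camera axes: x right, y down, z forward; pixel columns grow to the right and rows downward; lengths in m; the calibration is good to about 2 mm. A picture is of the moment at which its call begins. camera_model takes no time and is no camera call.
- manip.job_done(): hands the job in, once; it reports no verdict.
The state is a dict: "time": time; "joint_pos": joint angles; "joint_vel": joint speeds; "joint_efforts": joint torques, N m; "tool_pos": TCP position; "tool_rot": TCP orientation; "contact_force": force on the tool from outside, world axes, zero at the start; "ft_torque": the same for the moment, N m; "gripper_width": opening from 0.0 (shut) to 1.0 (fully open).
Only numpy, scipy, OpenCV 4.12 (cv2) and the standard library are available. Lean on these libraries where they do the work, as an engineer would, in place of code of your own. Each camera call takes 0.05 s, during which the arm holds its last target.

## Working session

There is one attempt and no reset: what is moved stays moved. The work goes in short steps, Python scripts to look and compute and a shell command to move; the robot and the scene stay as the last step left them, time stands still between calls to the robot, and variables do not carry over. Pictures are saved under pics/ and viewed, and the job is handed in when it is done.

```bash
mkdir -p pics; python3 - <<'E'
from plant import manip
import cv2
for n in("side","top"):
    cv2.imwrite(f"pics/{n}0.png",manip.grab_frame(n)); print(n,manip.camera_model(n))
print(manip.state(), manip.grasp_offset)
E
```

```text
side {'fx': 371.9201954490344, 'fy': 371.9201954490344, 'cx': 324.44070259612187, 'cy': 197.83526967023838, 'rvec': array([ 0.1943949 , -2.67504729,  1.54122118]), 'tvec': array([0.55119326, 0.02883034, 1.18373509])}
top {'fx': 363.63816347317083, 'fy': 363.63816347317083, 'cx': 315.5455150074881, 'cy': 202.8337516583448, 'rvec': array([ 2.19631763, -2.15072861,  0.13303344]), 'tvec': array([0.34734249, 0.53025318, 1.01152474])}
{'time': 0.1, 'joint_pos': array([ 1.10197308e+00,  5.32920501e-02,  1.61413829e+00,  8.15183897e-06,
        1.47601182e+00, -1.18986728e-01]), 'joint_vel': array([ 2.99533231e-04, -1.59620550e-03, -3.09651053e-03, -4.43139156e-04,
       -5.43161623e-04,  6.17571064e-06]), 'joint_efforts': array([ 9.23345215e-04, -3.94898486e+01, -3.71366215e+01, -2.70225208e-06,
        3.90272849e-03,  1.98830162e-05]), 'tool_pos': array([0.21392706, 0.58659885, 0.20219625]), 'tool_rot': array([-0.6956915 ,  0.69694156, -0.12324852,  0.12286417]), 'contact_force': array([-0.15473405, -0.43010689,  0.23551932]), 'ft_torque': array([-0.0370781 ,  0.00312115,  0.03493568]), 'gripper_width': 0.9997534252201954} -0.0187
```

View pics/side0.png

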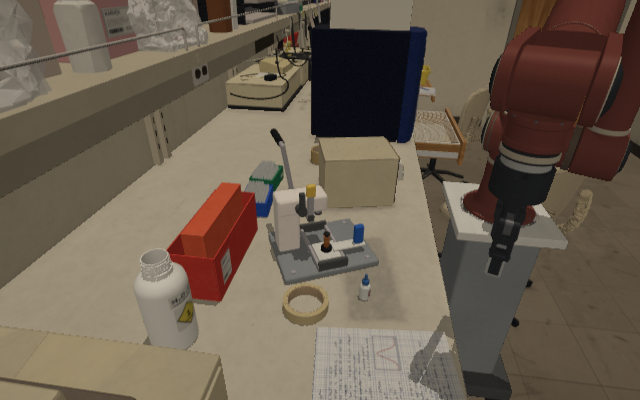

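View pics/top0.png

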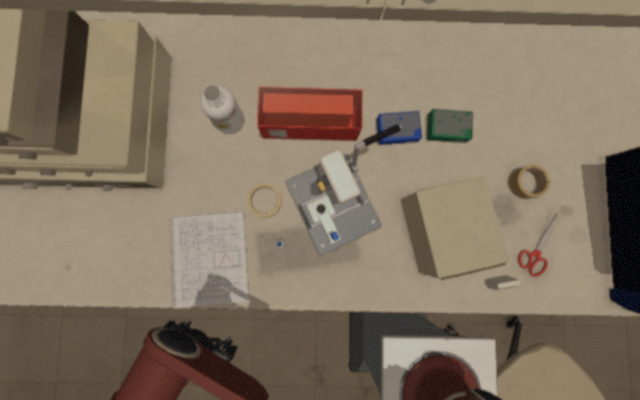

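The top view shows the press rotated, with its plate around (333,200), the yellow catch at (321,187), the blue grip at (334,237) and the lever handle at (380,135). A beige box stands to the right and front. I'll zoom in and measure next.

```bash
cat > h.py <<'E'
import numpy as np,cv2
from plant import manip
def cam(n):
    m=manip.camera_model(n);R=cv2.Rodrigues(m["rvec"])[0];K=np.array([[m["fx"],0,m["cx"]],[0,m["fy"],m["cy"]],[0,0,1]]);return K,R,np.array(m["tvec"]).ravel()
def ray(n,p):
    K,R,t=cam(n);d=R.T@np.linalg.inv(K)@np.array([p[0],p[1],1.]);return -R.T@t,d
def onz(n,p,z):
    o,d=ray(n,p);return o+d*(z-o[2])/d[2]
def tri(ps,pt):
    K,R,t=cam("side");P1=K@np.c_[R,t];K,R,t=cam("top");P2=K@np.c_[R,t]
    X=cv2.triangulatePoints(P1,P2,np.array(ps,float).reshape(2,1),np.array(pt,float).reshape(2,1)).ravel();return X[:3]/X[3]
def proj(n,X):
    K,R,t=cam(n);q=K@(R@np.asarray(X,float)+t);return q[:2]/q[2]
E
python3 - <<'E'
import cv2
a=cv2.imread("pics/side0.png");b=cv2.imread("pics/top0.png")
cv2.imwrite("pics/s0z.png",cv2.resize(a[120:290,250:450],None,fx=4,fy=3.5,interpolation=cv2.INTER_CUBIC)[:600])
cv2.imwrite("pics/t0z.png",cv2.resize(b[110:260,240:440],None,fx=4,fy=4,interpolation=cv2.INTER_CUBIC))
from h import *
hs={n:cv2.cvtColor(i,cv2.COLOR_BGR2HSV) for n,i in(("side",a),("top",b))}
roi={"side":(250,120,450,330),"top":(240,110,440,260)}
for n in hs:
    x0,y0,x1,y1=roi[n]
    for c,lo,hi in(("yel",(18,140,120),(32,255,255)),("blue",(100,150,60),(125,255,255)),("black",(0,0,0),(180,255,40))):
        m=np.zeros(hs[n].shape[:2],np.uint8);m[y0:y1,x0:x1]=cv2.inRange(hs[n],lo,hi)[y0:y1,x0:x1]
        k,l,s,ce=cv2.connectedComponentsWithStats(m)
        print(n,c,[(s[i].tolist(),ce[i].round(1).tolist()) for i in range(1,k) if s[i][4]>8])
E
```

```text
side yel [([306, 184, 10, 13, 100], [310.5, 190.3])]
side blue [([256, 184, 17, 33, 246], [264.9, 204.2]), ([354, 224, 10, 19, 155], [358.1, 233.2]), ([363, 275, 5, 10, 27], [365.2, 281.1])]
side black [([311, 120, 90, 22, 1527], [356.0, 128.2]), ([409, 120, 5, 10, 27], [410.5, 123.3]), ([271, 129, 12, 16, 84], [275.8, 135.6]), ([406, 135, 3, 7, 12], [407.2, 138.0]), ([420, 159, 30, 24, 215], [433.5, 169.9]), ([296, 195, 6, 19, 32], [299.3, 205.3]), ([324, 232, 6, 5, 21], [326.2, 234.0]), ([321, 245, 11, 7, 51], [325.7, 248.5]), ([438, 253, 4, 5, 16], [439.5, 254.6])]
top yel [([318, 182, 6, 8, 33], [321.1, 185.2])]
top blue [([378, 118, 4, 13, 25], [379.5, 125.2]), ([380, 130, 41, 13, 169], [401.9, 138.2]), ([332, 234, 4, 4, 11], [333.4, 235.3])]
top black [([366, 126, 33, 19, 191], [382.4, 134.4])]
```

View pics/s0z.png

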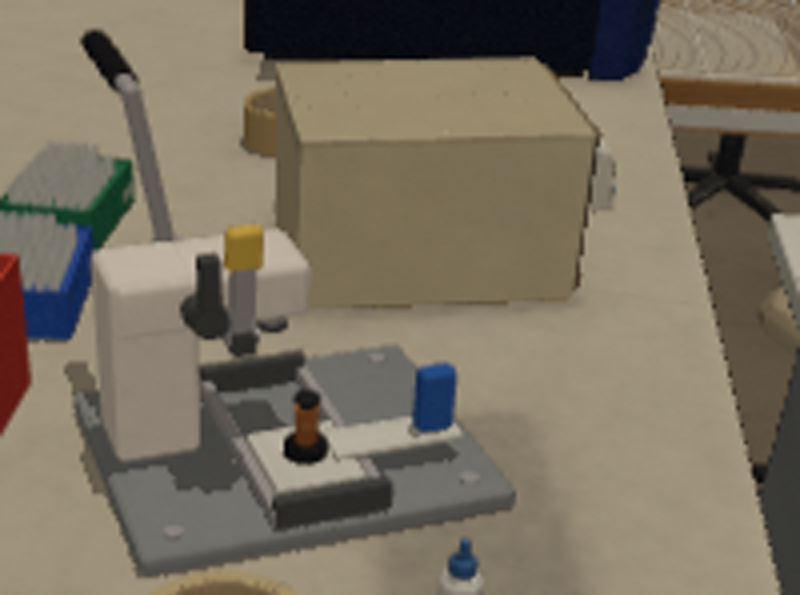

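View pics/t0z.png

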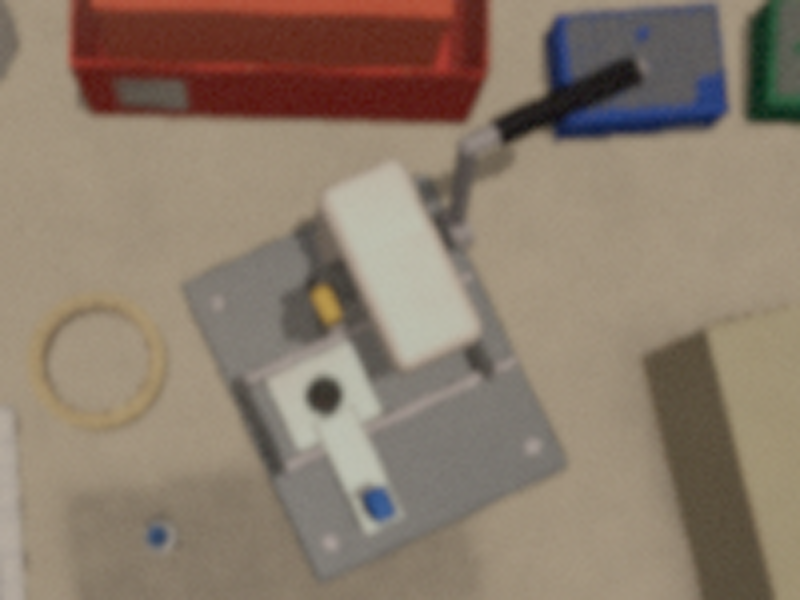

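```bash
python3 - <<'E'
from h import *
f=lambda u,v:(240+u/4-.4,110+v/4-.4)
A=onz("top",f(320,580),.018);B=onz("top",f(565,465),.018);C=onz("top",f(183,285),.018)
print(A,B,C,np.linalg.norm(A-B),np.linalg.norm(A-C))
# frame: A=(-.155,.13) B=(-.155,-.07) C=(.085,.13)
src=np.array([[-.155,.13],[-.155,-.07],[.085,.13]]);dst=np.array([A,B,C])[:,:2]
c1=src.mean(0);c2=dst.mean(0);U,S,Vt=np.linalg.svd((src-c1).T@(dst-c2));R=Vt.T@U.T
yaw=np.arctan2(R[1,0],R[0,0]);t=c2-R@c1
print("yaw",yaw,"origin",t,"res",(dst-(src@R.T+t)))
tab=tri((310.5,190.3),(321.1,185.2));
hd=tri((275.8,135.6),(382.4,134.4));gr=tri((358.1,233.2),(333.6,235.6))
for n,X in(("tab",tab),("handle",hd),("grip",gr)):
    print(n,X,"press",R.T@(X[:2]-t), proj("side",X),proj("top",X))
# head top in top view at z=.165: corners of top face
H=[onz("top",f(*p),.165) for p in((322,200),(395,160),(480,330),(405,368))]
for h in H: print("head",R.T@(h[:2]-t))
for nm,uv,z in(("tape",(98,360),.0125),("dropper",(158,537),.06)):
    X=onz("top",f(*uv),z);print(nm,X,R.T@(X[:2]-t))
for p in((645,352),(705,330)):
    print("box")
bs=[(277,62),(600,135),(303,135),(305,300),(575,300)]
g=lambda u,v:(250+u/4-.4,120+v/3.5-.4)
for p in((305,303),(575,300)):
    X=onz("side",g(*p),0);print("boxbot",X,R.T@(X[:2]-t))
print("boxtop tri",[tri(g(303,138),f(707,330)), ])
E
```

```text
[0.37661272 0.34384799 0.018     ] [0.46151551 0.17010247 0.018     ] [0.58556858 0.44673113 0.018     ] 0.19338042481402962 0.23291090918776902
yaw 0.455398629630361 origin [0.56977733 0.29633496] res [[ 0.00321534 -0.00106596]
 [ 0.00015405  0.00480567]
 [-0.00336939 -0.00373971]]
tab [0.54613044 0.34845372 0.19966997] press [0.00168596 0.0572075 ] [310.27916194 190.26026277] [321.11222472 185.42233193]
handle [0.65385953 0.21695488 0.273153  ] press [ 0.04060006 -0.10827118] [276.4457178  135.75480711] [382.2963648  133.62360426]
grip [0.43072224 0.3081017  0.06544674] press [-0.11970814  0.0717268 ] [358.33483521 233.22447736] [333.60578385 235.37213594]
head [0.06626573 0.02862548]
head [ 0.07026622 -0.02376225]
head [-0.04905941 -0.02563033]
head [-0.05092054  0.02674779]
tape [0.53037915 0.50672138 0.0125    ] [0.05714929 0.20627317]
dropper [0.40484243 0.45570521 0.06      ] [-0.07803141  0.21566988]
box
box
boxbot [0.54016706 0.08671089 0.        ] [-0.11878948 -0.1752372 ]
boxbot [0.32969873 0.04591385 0.        ] [-0.32575147 -0.11930818]
boxtop tri [array([0.54067736, 0.11267787, 0.17239093])]
```

```bash
cat >> h.py <<'E'
from scipy.spatial.transform import Rotation as Ro
YAW=.4555;T0=np.array([.5698,.2963])
RP=np.array([[np.cos(YAW),-np.sin(YAW)],[np.sin(YAW),np.cos(YAW)]])
def w(x,y): return T0+RP@np.array([x,y])
def pr(X): return RP.T@(np.asarray(X)[:2]-T0)
def st():
    s=manip.state();q=s["tool_rot"];R=Ro.from_quat([q[1],q[2],q[3],q[0]]).as_matrix()
    print("t",round(s["time"],2),"pos",s["tool_pos"].round(4),"press",pr(s["tool_pos"]).round(4),"F",s["contact_force"].round(1),"Fpress",(RP.T@s["contact_force"][:2]).round(1),"w",round(s["gripper_width"],3))
    print("y",R[:,1].round(3),"z",R[:,2].round(3)); return s,R
def go(x,y,z):
    s=manip.state();d=np.r_[w(x,y),z]-s["tool_pos"];print("to",(x,y,z),"units",(d/.05).round(2))
E
python3 - <<'E'
from h import *
s,R=st()
a=np.degrees(np.arctan2(R[1,2],R[0,2]));print("jaw az",a,"turn z to press x",np.degrees(YAW)-a)
go(-.124,.112,.203)
E
```

```text
t 0.1 pos [0.2139 0.5866 0.2022] press [-0.1919  0.4173] F [-0.2 -0.4  0.2] Fpress [-0.3 -0.3] w 1.0
y [-0.001 -0.002 -1.   ] z [ 0.343  0.939 -0.002]
jaw az 69.95581144953977 turn z to press x -43.85758388133077
to (-0.124, 0.112, 0.203) units [ 3.9  -4.89  0.02]
```

```bash
python3 -m jog '{"offset":[[0.4,-0.5,0],[0.4,-0.5,0],[0.4,-0.5,0],[0.4,-0.5,0],[0.4,-0.5,0],[0.4,-0.5,0],[0.4,-0.5,0],[0.4,-0.5,0],[0.4,-0.5,0],[0.3,-0.39,0],[0,0,0],[0,0,0]],"angular":[[0,0,-0.8],[0,0,-0.8],[0,0,-0.8],[0,0,-0.8],[0,0,-0.8],[0,0,-0.8],[0,0,-0.8],[0,0,-0.8],[0,0,-0.91],[0,0,0],[0,0,0],[0,0,0]],"jaw":[0,0,0,0,0,0,0,0,0,0,0,0]}'; python3 - <<'E'
from h import *
st();go(-.124,.112,.055)
cv2.imwrite("pics/s1.png",manip.grab_frame("side")[100:340,200:500]);cv2.imwrite("pics/t1.png",manip.grab_frame("top")[80:320,200:500])
E
```

```text
time: 1.3
tool_pos: [0.409, 0.3425, 0.2029]
tool_rot: [-0.6, 0.6, -0.375, 0.374]
contact_force: [0.7, -1.0, -1.3]
gripper_width: 0.002
t 1.3 pos [0.409  0.3425 0.2029] press [-0.1241  0.1122] F [ 0.7 -1.  -1.3] Fpress [ 0.2 -1.2] w 0.002
y [-0.001  0.    -1.   ] z [ 0.898  0.439 -0.001]
to (-0.124, 0.112, 0.055) units [ 0.   -0.   -2.96]
```

View pics/s1.png

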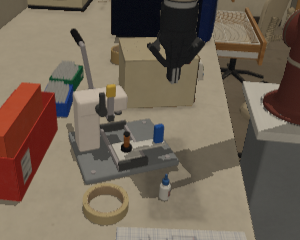

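View pics/t1.png

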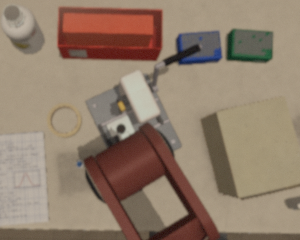

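The gripper is shut above the +y side of the blue grip, with its tip near full-frame pixel (374,180) in the side view. The bystanders stand clear, so I'll lower it.

```bash
python3 -m jog '{"offset":[[0,0,-0.6],[0,0,-0.6],[0,0,-0.6],[0,0,-0.6],[0,0,-0.4],[0,0,-0.16],[0,0,0],[0,0,0]],"angular":[[0,0,0],[0,0,0],[0,0,0],[0,0,0],[0,0,0],[0,0,0],[0,0,0],[0,0,0]],"jaw":[0,0,0,0,0,0,0,0]}'; python3 - <<'E'
from h import *
st();go(-.124,.025,.055)
cv2.imwrite("pics/s2.png",cv2.resize(manip.grab_frame("side")[150:300,250:450],None,fx=4,fy=4))
E
```

```text
time: 2.2
tool_pos: [0.4096, 0.3435, 0.0565]
tool_rot: [0.601, -0.6, 0.374, -0.374]
contact_force: [-0.2, 0.2, 0.4]
gripper_width: 0.008
t 2.2 pos [0.4096 0.3435 0.0565] press [-0.1231  0.1128] F [-0.2  0.2  0.4] Fpress [-0.1  0.2] w 0.008
y [ 0.001  0.001 -1.   ] z [0.898 0.441 0.002]
to (-0.124, 0.025, 0.055) units [ 0.76 -1.59 -0.03]
```

View pics/s2.png

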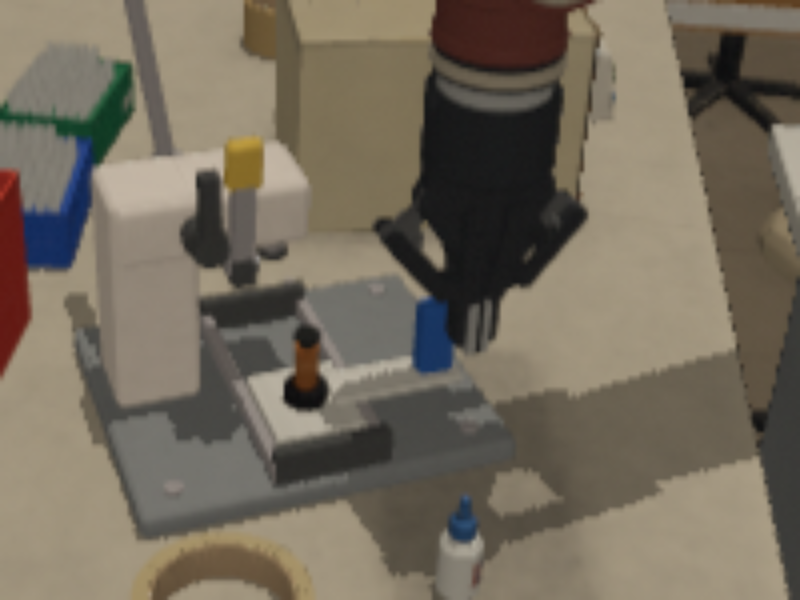

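The fingers are beside the blue grip, at (430,335) in the crop, on its +y side. The knuckles stick out along press x, so I'll shift 6 mm to the front and then push.

```bash
python3 - <<'E'
from h import *
s=manip.state()
for y in(.104,.03): go(-.13,y,.055)
E
```

```text
to (-0.13, 0.104, 0.055) units [-0.06 -0.22 -0.04]
to (-0.13, 0.03, 0.055) units [ 0.6  -1.55 -0.04]
```

```bash
python3 -m jog '{"offset":[[-0.06,-0.22,-0.04],[0.11,-0.22,0],[0.11,-0.22,0],[0.11,-0.22,0],[0.11,-0.22,0],[0.11,-0.22,0],[0.11,-0.23,0],[0,0,0],[0,0,0]],"angular":[[0,0,0],[0,0,0],[0,0,0],[0,0,0],[0,0,0],[0,0,0],[0,0,0],[0,0,0],[0,0,0]],"jaw":[0,0,0,0,0,0,0,0,0]}'; python3 - <<'E'
from h import *
st();go(-.13,.019,.055)
a=manip.grab_frame("side");cv2.imwrite("pics/s3.png",cv2.resize(a[150:300,250:450],None,fx=4,fy=4))
E
```

```text
time: 3.15
tool_pos: [0.4396, 0.2646, 0.0532]
tool_rot: [-0.6, 0.6, -0.374, 0.375]
contact_force: [-0.9, 0.5, -0.4]
gripper_width: 0.002
t 3.15 pos [0.4396 0.2646 0.0532] press [-0.1309  0.0288] F [-0.9  0.5 -0.4] Fpress [-0.6  0.8] w 0.002
y [ 0. -0. -1.] z [0.898 0.439 0.   ]
to (-0.13, 0.019, 0.055) units [ 0.1  -0.17  0.04]
```

View pics/s3.png

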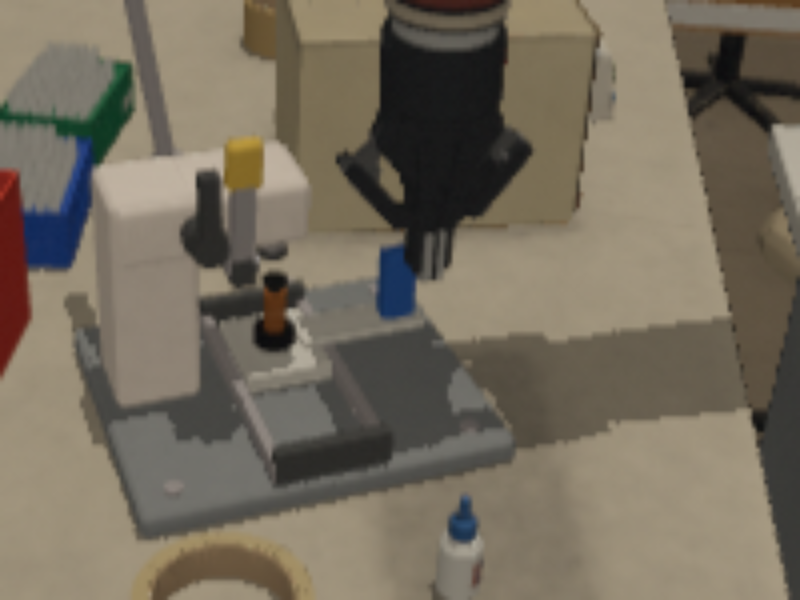

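The carriage moves with the fingers and nears the stop, with the vial at (275,310). I'll push on in small steps and watch the force.

```bash
python3 -m jog '{"offset":[[0.04,-0.07,0],[0.04,-0.07,0],[0.02,-0.05,0],[0,0,0]],"angular":[[0,0,0],[0,0,0],[0,0,0],[0,0,0]],"jaw":[0,0,0,0]}'; python3 -c "
from h import *
st()"; python3 -m jog '{"offset":[[0.02,-0.04,0],[0.02,-0.04,0],[0,0,0],[0,0,0]],"angular":[[0,0,0],[0,0,0],[0,0,0],[0,0,0]],"jaw":[0,0,0,0]}'; python3 -c "
from h import *
st()"
```

```text
time: 3.6
tool_pos: [0.4442, 0.2554, 0.0532]
tool_rot: [-0.6, 0.6, -0.374, 0.374]
contact_force: [-1.1, 0.1, 0.4]
gripper_width: 0.004
t 3.6 pos [0.4442 0.2554 0.0532] press [-0.1307  0.0185] F [-1.1  0.1  0.4] Fpress [-0.9  0.5] w 0.004
y [ 0. -0. -1.] z [ 0.898  0.44  -0.   ]
time: 4.0
tool_pos: [0.4445, 0.2549, 0.0533]
tool_rot: [0.601, -0.598, 0.377, -0.372]
contact_force: [-5.1, 13.0, 0.2]
gripper_width: -0.002
t 4.0 pos [0.4445 0.2549 0.0533] press [-0.1307  0.018 ] F [-5.1 13.   0.2] Fpress [ 1.2 13.9] w -0.002
y [-0.003  0.007 -1.   ] z [0.898 0.44  0.   ]
```

The tool stopped at press y = 0.018, as predicted, with 14 N on it, so this is the end stop. I'll back off, go up, and move to the inner side of the catch tab.

```bash
python3 -m jog '{"offset":[[-0.08,0.16,0],[-0.02,0.04,0],[0,0,0.5],[0,0,0.8],[0,0,0.8],[0,0,0.8],[0,0,0.8],[0,0,0],[0,0,0]],"angular":[[0,0,0],[0,0,0],[0,0,0],[0,0,0],[0,0,0],[0,0,0],[0,0,0],[0,0,0],[0,0,0]],"jaw":[0,0,0,0,0,0,0,0,0]}'; python3 - <<'E'
from h import *
st();
a=manip.grab_frame("side");cv2.imwrite("pics/s4.png",cv2.resize(a[150:300,250:450],None,fx=4,fy=4))
hs=cv2.cvtColor(a,cv2.COLOR_BGR2HSV);m=cv2.inRange(hs,(100,150,60),(125,255,255))[200:260,320:400]
print("blue",np.argwhere(m).mean(0)[::-1]+[320,200])
o=onz("side",np.argwhere(m).mean(0)[::-1]+[320,200],.065);print(pr(o))
E
```

```text
time: 4.9
tool_pos: [0.442, 0.2616, 0.2398]
tool_rot: [0.601, -0.599, 0.373, -0.375]
contact_force: [0.2, 0.2, -0.2]
gripper_width: 0.004
t 4.9 pos [0.442  0.2616 0.2398] press [-0.13   0.025] F [ 0.2  0.2 -0.2] Fpress [0.2 0.1] w 0.004
y [ 0.003  0.    -1.   ] z [0.898 0.44  0.003]
blue [347.59398496 218.46616541]
[-0.11886608  0.00081139]
```

View pics/s4.png

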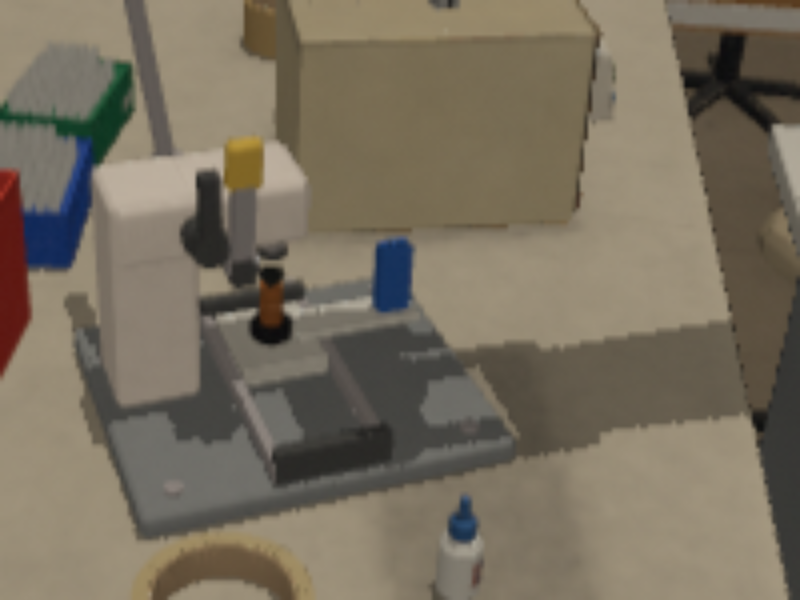

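The carriage is against the dark end block (grip at press y ≈ 0.001, pixel 347,218). Next, the catch.

```bash
python3 - <<'E'
from h import *
go(-.008,.030,.24);go(-.008,.030,.188)
E
```

```text
to (-0.008, 0.03, 0.24) units [2.17 1.17 0.04]
to (-0.008, 0.03, 0.188) units [ 2.17  1.17 -1.  ]
```

```bash
python3 -m jog '{"offset":[[0.54,0.29,0],[0.54,0.29,0],[0.54,0.29,0.04],[0.55,0.3,0],[0,0,0],[0,0,-0.3],[0,0,-0.4],[0,0,-0.34],[0,0,0],[0,0,0]],"angular":[[0,0,0],[0,0,0],[0,0,0],[0,0,0],[0,0,0],[0,0,0],[0,0,0],[0,0,0],[0,0,0],[0,0,0]],"jaw":[0,0,0,0,0,0,0,0,0,0]}'; python3 - <<'E'
from h import *
st();
a=manip.grab_frame("side");cv2.imwrite("pics/s5.png",cv2.resize(a[120:240,250:410],None,fx=5,fy=5))
b=.050 # pivot y
for th in(0,.3,.6,.9,1.15):
    r=.064
    y=b+r*np.sin(th)-.006*np.cos(th);z=.128+r*np.cos(th)+.006*np.sin(th);print(th,"tcp y",round(y-.011,4),"z",round(z,4))
u=RP@np.array([0,1]);print("press y unit",u)
E
```

```text
time: 5.95
tool_pos: [0.5488, 0.3197, 0.1873]
tool_rot: [-0.599, 0.6, -0.375, 0.374]
contact_force: [-0.0, 0.3, 0.0]
gripper_width: -0.003
t 5.95 pos [0.5488 0.3197 0.1873] press [-0.0086  0.0302] F [-0.   0.3  0. ] Fpress [0.1 0.3] w -0.003
y [-0.002 -0.001 -1.   ] z [ 0.898  0.44  -0.002]
0 tcp y 0.033 z 0.192
0.3 tcp y 0.0522 z 0.1909
0.6 tcp y 0.0702 z 0.1842
0.9 tcp y 0.0854 z 0.1725
1.15 tcp y 0.095 z 0.1596
press y unit [-0.43991139  0.89804118]
```

View pics/s5.png

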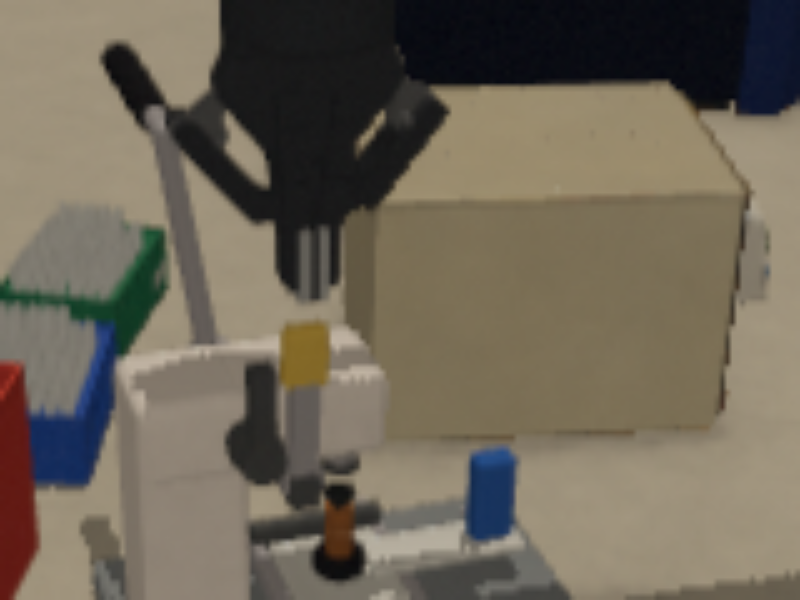

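```bash
python3 - <<'E'
from h import *
s=manip.state();p=s["tool_pos"];print("side tcp",(proj("side",p)-[250,120])*5,"tab",(proj("side",np.r_[w(.0017,.0572),.2])-[250,120])*5, "tabtop",(proj("side",np.r_[w(.0017,.0572),.215])-[250,120])*5)
b=manip.grab_frame("top");cv2.imwrite("pics/t5.png",cv2.resize(b[110:260,240:440],None,fx=4,fy=4))
E
```

```text
side tcp [304.29095106 342.25119255] tab [301.3383061  350.61708949] tabtop [301.39706971 321.34935829]
```

View pics/t5.png

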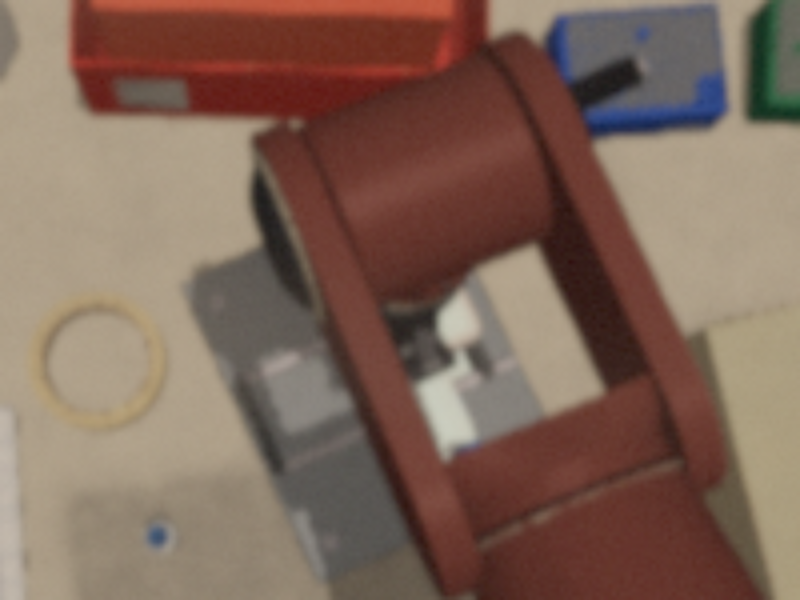

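```bash
python3 - <<'E'
from h import *
for p,o,k in(((.4096,.3435,.0565),(250,150),4),((.4396,.2646,.0532),(250,150),4),((.5488,.3197,.1873),(250,120),5),((.409,.3425,.2029),(200,100),1)):
    print((proj("side",p)-o)*k, (proj("side",np.array(p)+[0,0,.02])-o)*k)
E
```

```text
[463.9874014  381.89093387] [466.55487142 355.24698283]
[422.16177912 308.55402795] [424.10108988 283.14682638]
[305.86462811 344.56543523] [305.99312877 306.77394361]
[171.33614627  92.78566189] [172.10039257  84.88803604]
```

The visible fingertips sit about 20 mm higher in the side view than the projected TCP, in several poses. I'll check this with a gentle touch on the head top, whose height is known to be 165 mm.

```bash
python3 -m jog '{"offset":[[0.15,-0.4,0],[0,0,-0.2],[0,0,-0.1],[0,0,-0.06],[0,0,-0.04],[0,0,0],[0,0,0]],"angular":[[0,0,0],[0,0,0],[0,0,0],[0,0,0],[0,0,0],[0,0,0],[0,0,0]],"jaw":[0,0,0,0,0,0,0]}'; python3 -c "
from h import *
st()"; python3 -m jog '{"offset":[[0,0,-0.04],[0,0,-0.04],[0,0,0]],"angular":[[0,0,0],[0,0,0],[0,0,0]],"jaw":[0,0,0]}'; python3 -c "
from h import *
st()"
```

```text
time: 6.75
tool_pos: [0.5571, 0.3005, 0.1684]
tool_rot: [0.6, -0.6, 0.374, -0.374]
contact_force: [0.0, -0.4, -0.1]
gripper_width: -0.002
t 6.75 pos [0.5571 0.3005 0.1684] press [-0.0095  0.0093] F [ 0.  -0.4 -0.1] Fpress [-0.1 -0.4] w -0.002
y [ 0.  0. -1.] z [0.898 0.44  0.   ]
time: 7.05
tool_pos: [0.5569, 0.3001, 0.1639]
tool_rot: [-0.6, 0.6, -0.374, 0.374]
contact_force: [-0.2, -0.8, 0.6]
gripper_width: 0.002
t 7.05 pos [0.5569 0.3001 0.1639] press [-0.0099  0.0091] F [-0.2 -0.8  0.6] Fpress [-0.5 -0.6] w 0.002
y [-0.001 -0.    -1.   ] z [ 0.898  0.44  -0.001]
```

```bash
python3 -m jog '{"offset":[[0,0,-0.04],[0,0,-0.04],[0,0,0]],"angular":[[0,0,0],[0,0,0],[0,0,0]],"jaw":[0,0,0]}'; python3 -m jog '{"offset":[[0,0,-0.04],[0,0,-0.04],[0,0,0]],"angular":[[0,0,0],[0,0,0],[0,0,0]],"jaw":[0,0,0]}';python3 - <<'E'
from h import *
st();
a=manip.grab_frame("side");cv2.imwrite("pics/s6.png",cv2.resize(a[120:240,250:410],None,fx=5,fy=5))
p=manip.state()["tool_pos"];print((proj("side",p)-[250,120])*5)
E
```

```text
time: 7.35
tool_pos: [0.5569, 0.3, 0.1598]
tool_rot: [-0.6, 0.6, -0.374, 0.374]
contact_force: [0.6, 0.3, -0.4]
gripper_width: 0.001
time: 7.65
tool_pos: [0.557, 0.3, 0.1558]
tool_rot: [-0.6, 0.6, -0.374, 0.374]
contact_force: [-0.5, 0.5, 0.4]
gripper_width: 0.0
t 7.65 pos [0.557  0.3    0.1558] press [-0.0099  0.009 ] F [-0.5  0.5  0.4] Fpress [-0.2  0.6] w 0.0
y [-0.001 -0.    -1.   ] z [ 0.898  0.44  -0.001]
[295.56397044 380.33648587]
```

View pics/s6.png

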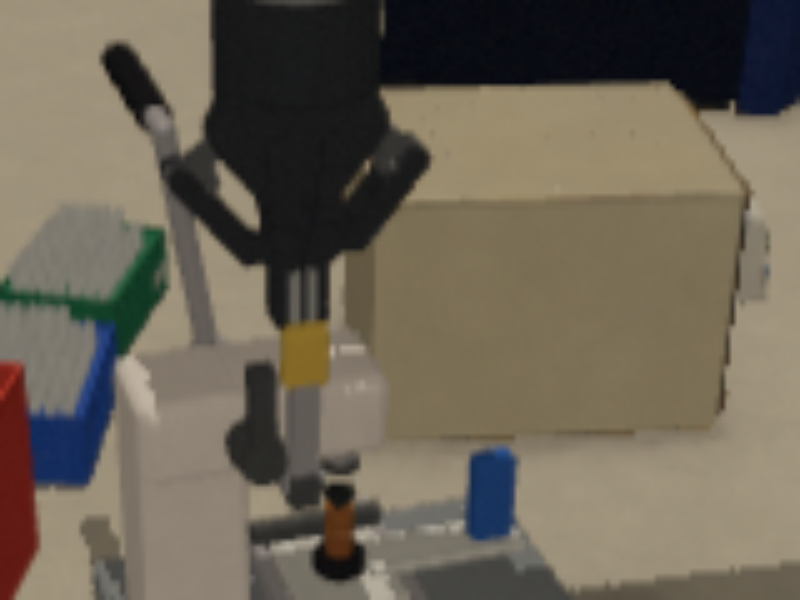

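```bash
python3 -m jog '{"offset":[[0,0,-0.04],[0,0,-0.04],[0,0,0]],"angular":[[0,0,0],[0,0,0],[0,0,0]],"jaw":[0,0,0]}'; python3 -m jog '{"offset":[[0,0,-0.04],[0,0,-0.04],[0,0,0]],"angular":[[0,0,0],[0,0,0],[0,0,0]],"jaw":[0,0,0]}';python3 -m jog '{"offset":[[0,0,-0.04],[0,0,0]],"angular":[[0,0,0],[0,0,0]],"jaw":[0,0]}';python3 -m jog '{"offset":[[0,0,-0.04],[0,0,0]],"angular":[[0,0,0],[0,0,0]],"jaw":[0,0]}'
```

```text
time: 8.0
tool_pos: [0.5569, 0.3001, 0.1518]
tool_rot: [-0.6, 0.6, -0.374, 0.374]
contact_force: [0.6, 0.6, 0.5]
gripper_width: -0.002
time: 8.3
tool_pos: [0.5569, 0.3, 0.1478]
tool_rot: [-0.6, 0.6, -0.374, 0.374]
contact_force: [0.1, 0.1, -0.2]
gripper_width: -0.001
time: 8.5
tool_pos: [0.557, 0.3001, 0.146]
tool_rot: [-0.6, 0.6, -0.374, 0.374]
contact_force: [-1.1, -0.4, 0.3]
gripper_width: 0.003
time: 8.7
tool_pos: [0.557, 0.3001, 0.144]
tool_rot: [-0.6, 0.6, -0.374, 0.374]
contact_force: [-0.2, -0.0, 0.3]
gripper_width: -0.0
```

```bash
for i in 1; do python3 -m jog '{"offset":[[0,0,-0.04],[0,0,0]],"angular":[[0,0,0],[0,0,0]],"jaw":[0,0]}'; done;python3 -m jog '{"offset":[[0,0,-0.03],[0,0,0]],"angular":[[0,0,0],[0,0,0]],"jaw":[0,0]}'; python3 - <<'E'
from h import *
st();
a=manip.grab_frame("side");cv2.imwrite("pics/s7.png",cv2.resize(a[120:240,250:410],None,fx=5,fy=5))
E
```

```text
time: 8.9
tool_pos: [0.557, 0.3001, 0.1419]
tool_rot: [-0.6, 0.6, -0.374, 0.374]
contact_force: [-0.1, 0.1, -0.3]
gripper_width: 0.001
time: 9.1
tool_pos: [0.5571, 0.3001, 0.1405]
tool_rot: [-0.6, 0.6, -0.374, 0.374]
contact_force: [-0.0, 0.3, 0.2]
gripper_width: 0.006
t 9.1 pos [0.5571 0.3001 0.1405] press [-0.0098  0.009 ] F [-0.   0.3  0.2] Fpress [0.1 0.2] w 0.006
y [-0. -0. -1.] z [ 0.898  0.44  -0.   ]
```

View pics/s7.png

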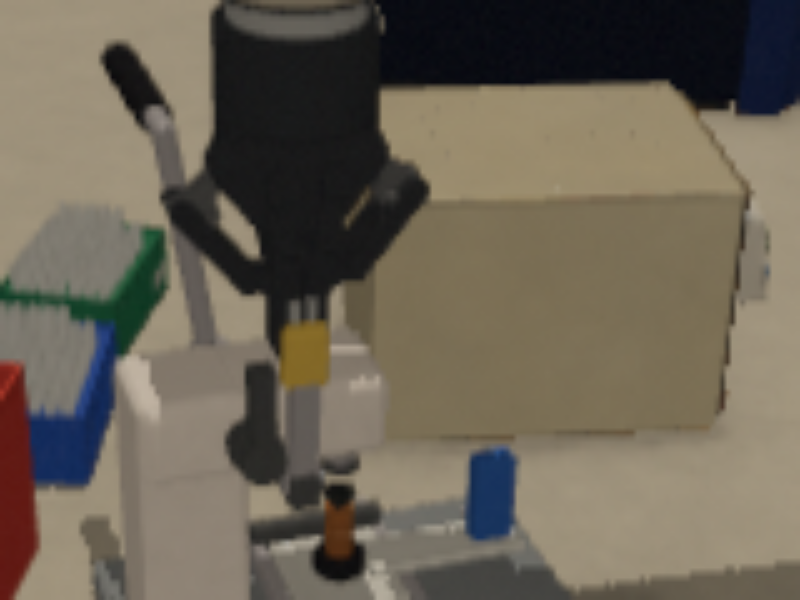

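```bash
python3 -m jog '{"offset":[[0,0,-0.03],[0,0,0]],"angular":[[0,0,0],[0,0,0]],"jaw":[0,0]}';python3 -m jog '{"offset":[[0,0,-0.03],[0,0,0]],"angular":[[0,0,0],[0,0,0]],"jaw":[0,0]}'; python3 -m jog '{"offset":[[0,0,-0.03],[0,0,0]],"angular":[[0,0,0],[0,0,0]],"jaw":[0,0]}';python3 -m jog '{"offset":[[0,0,-0.03],[0,0,0]],"angular":[[0,0,0],[0,0,0]],"jaw":[0,0]}'
```

```text
time: 9.35
tool_pos: [0.5571, 0.3001, 0.1391]
tool_rot: [-0.6, 0.6, -0.374, 0.374]
contact_force: [0.4, 0.5, -0.3]
gripper_width: -0.0
time: 9.55
tool_pos: [0.557, 0.3001, 0.1375]
tool_rot: [-0.6, 0.6, -0.374, 0.374]
contact_force: [0.2, -0.5, -0.5]
gripper_width: -0.004
time: 9.75
tool_pos: [0.5574, 0.3002, 0.1371]
tool_rot: [0.6, -0.6, 0.374, -0.374]
contact_force: [-1.5, -1.7, 3.2]
gripper_width: -0.0
time: 9.95
tool_pos: [0.5574, 0.3002, 0.137]
tool_rot: [0.6, -0.6, 0.374, -0.374]
contact_force: [-5.2, -2.0, 9.5]
gripper_width: -0.0
```

Contact came at a reported TCP z of 0.137, so the real fingertips are about 28 mm above the reported TCP, which agrees with the pictures. I'll apply that correction, rise, and move up to the tab.

```bash
python3 -m jog '{"offset":[[0,0,0.3],[0,0,0.28],[-0.16,0.44,0],[0,0,0],[0,0,0]],"angular":[[0,0,0],[0,0,0],[0,0,0],[0,0,0],[0,0,0]],"jaw":[0,0,0,0,0]}'; python3 - <<'E'
from h import *
st();
a=manip.grab_frame("side");cv2.imwrite("pics/s8.png",cv2.resize(a[120:240,250:410],None,fx=5,fy=5))
E
```

```text
time: 10.45
tool_pos: [0.5494, 0.3223, 0.1644]
tool_rot: [0.6, -0.6, 0.374, -0.374]
contact_force: [-0.5, -1.1, -0.5]
gripper_width: -0.004
t 10.45 pos [0.5494 0.3223 0.1644] press [-0.0069  0.0323] F [-0.5 -1.1 -0.5] Fpress [-0.9 -0.8] w -0.004
y [ 0.001 -0.    -1.   ] z [0.898 0.441 0.001]
```

View pics/s8.png

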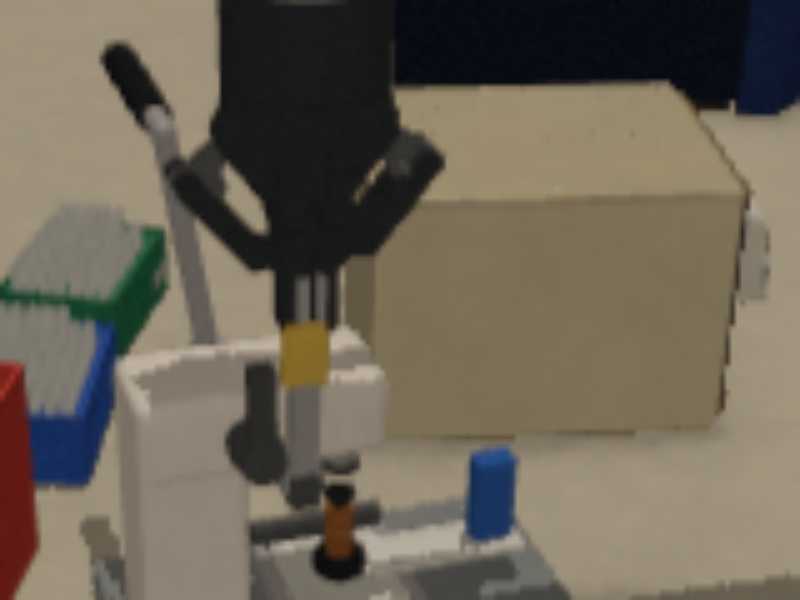

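The fingers are level with the tab, at (308,355), and a little in front of it. The tip is at about z 0.192, so I'll push along the arc.

```bash
python3 -m jog '{"offset":[[-0.09,0.18,-0.02],[-0.08,0.17,-0.02],[-0.08,0.16,-0.06],[-0.08,0.16,-0.08],[0,0,0],[0,0,0]],"angular":[[0,0,0],[0,0,0],[0,0,0],[0,0,0],[0,0,0],[0,0,0]],"jaw":[0,0,0,0,0,0]}'; python3 - <<'E'
from h import *
st();
a=manip.grab_frame("side");cv2.imwrite("pics/s9.png",cv2.resize(a[120:240,250:410],None,fx=5,fy=5))
E
```

```text
time: 11.1
tool_pos: [0.5322, 0.3559, 0.1542]
tool_rot: [-0.6, 0.6, -0.374, 0.374]
contact_force: [-0.1, -0.1, -0.5]
gripper_width: 0.001
t 11.1 pos [0.5322 0.3559 0.1542] press [-0.0076  0.0701] F [-0.1 -0.1 -0.5] Fpress [-0.1 -0. ] w 0.001
y [-0.001 -0.    -1.   ] z [ 0.898  0.441 -0.001]
```

View pics/s9.png

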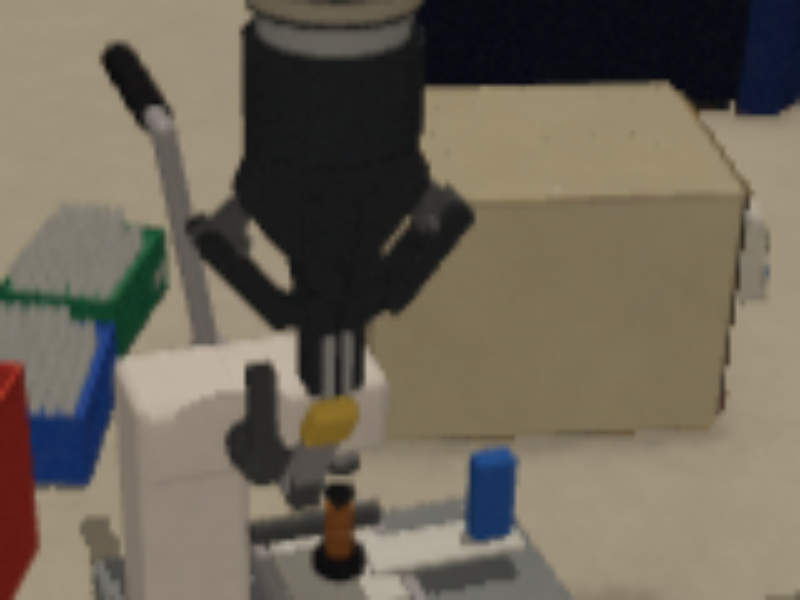

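The catch is about half way over, with the tab at (330,420). I'll keep going.

```bash
python3 -m jog '{"offset":[[-0.07,0.14,-0.12],[-0.07,0.13,-0.12],[-0.05,0.09,-0.12],[-0.04,0.08,-0.14],[0,0,0],[0,0,0]],"angular":[[0,0,0],[0,0,0],[0,0,0],[0,0,0],[0,0,0],[0,0,0]],"jaw":[0,0,0,0,0,0]}'; python3 -m jog '{"offset":[[-0.02,0.04,-0.06],[-0.01,0.02,-0.05],[0,0,0]],"angular":[[0,0,0],[0,0,0],[0,0,0]],"jaw":[0,0,0]}';python3 - <<'E'
from h import *
st();
a=manip.grab_frame("side");cv2.imwrite("pics/s10.png",cv2.resize(a[120:240,250:410],None,fx=5,fy=5))
E
```

```text
time: 11.75
tool_pos: [0.5212, 0.378, 0.1298]
tool_rot: [0.6, -0.6, 0.374, -0.374]
contact_force: [0.1, -0.1, 3.0]
gripper_width: 0.001
time: 12.05
tool_pos: [0.5218, 0.3786, 0.1293]
tool_rot: [-0.599, 0.6, -0.372, 0.376]
contact_force: [-4.3, -12.3, 19.2]
gripper_width: 0.001
t 12.05 pos [0.5218 0.3786 0.1293] press [-0.0069  0.095 ] F [ -4.3 -12.3  19.2] Fpress [-9.3 -9.1] w 0.001
y [ 0.004 -0.004 -1.   ] z [0.898 0.44  0.002]
```

View pics/s10.png

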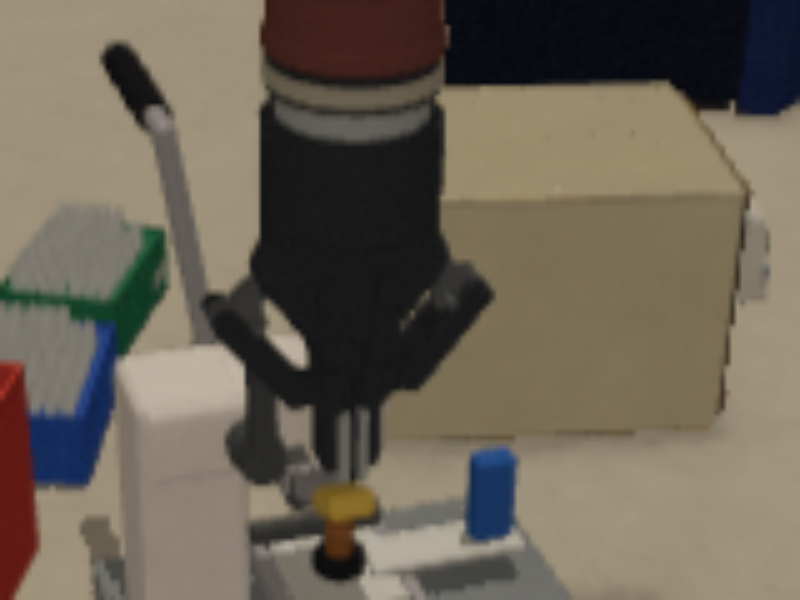

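The catch stopped with the tab at press y 0.095 and tip z 0.157, where the geometry puts 1.15 rad. I'll withdraw a little to the front and up.

```bash
python3 -m jog '{"offset":[[-0.05,-0.03,0.12],[-0.03,-0.02,0.3],[0,0,0.6],[0,0,0.8],[0,0,0.8],[0,0,0.8],[0,0,0],[0,0,0]],"angular":[[0,0,0],[0,0,0],[0,0,0],[0,0,0],[0,0,0],[0,0,0],[0,0,0],[0,0,0]],"jaw":[0,0,0,30,60,60,60,60]}';python3 - <<'E'
from h import *
st();
a=manip.grab_frame("side");cv2.imwrite("pics/s11.png",cv2.resize(a[120:270,250:450],None,fx=4,fy=4))
hs=cv2.cvtColor(a,cv2.COLOR_BGR2HSV);m=cv2.inRange(hs,(18,140,120),(32,255,255))[180:250,290:350]
c=np.argwhere(m).mean(0)[::-1]+[290,180];print("yel",c,"pred",proj("side",np.r_[w(.0017,.050+.071*np.sin(1.15)),.128+.071*np.cos(1.15)]))
for th in(.9,1.0,1.1,1.15):print(th,proj("side",np.r_[w(.0017,.050+.071*np.sin(th)),.128+.071*np.cos(th)]))
m=cv2.inRange(hs,(100,150,60),(125,255,255))[200:260,320:400];print("grip",pr(onz("side",np.argwhere(m).mean(0)[::-1]+[320,200],.065)))
E
```

```text
time: 12.9
tool_pos: [0.5158, 0.3787, 0.2968]
tool_rot: [0.601, -0.599, 0.374, -0.374]
contact_force: [-0.5, -0.3, -1.2]
gripper_width: 0.703
t 12.9 pos [0.5158 0.3787 0.2968] press [-0.0122  0.0977] F [-0.5 -0.3 -1.2] Fpress [-0.6 -0.1] w 0.703
y [ 0.002  0.002 -1.   ] z [0.898 0.44  0.002]
yel [319.925 220.4  ] pred [317.7372097  219.50091336]
0.9 [316.55298866 211.51803352]
1.0 [317.0901136  214.71120979]
1.1 [317.5436163  217.91101616]
1.15 [317.7372097  219.50091336]
grip [-0.11908036  0.00026901]
```

View pics/s11.png

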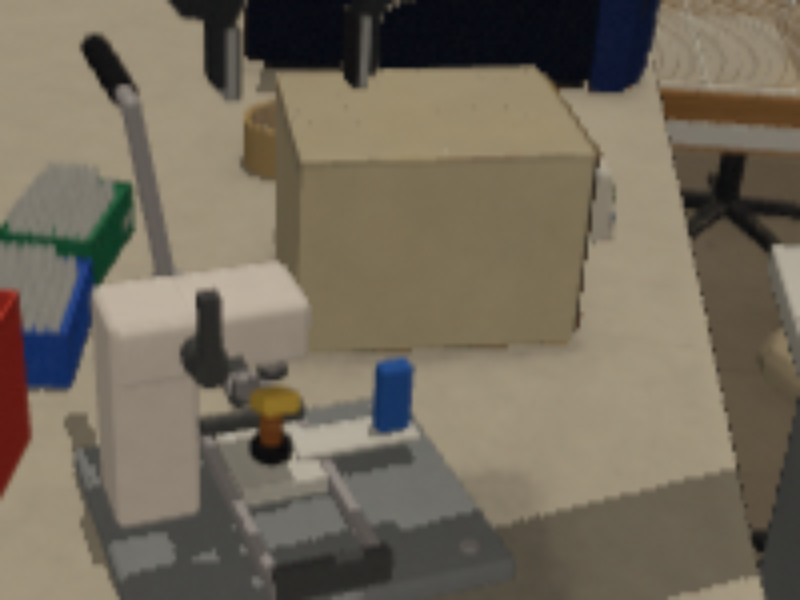

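The catch lies fully over, with its tab at pixel (320,220) against a predicted (318,220). The carriage is still at its stop, so the lever is next.

```bash
python3 - <<'E'
from h import *
print("mid tips pred",proj("side",np.r_[.5158,.3787,.2968+.030]),"seen",250+296/4,120+91/4)
X=onz("top",(382.4,134.4),.276);print(X,pr(X))
X=onz("side",(275.8,135.6),.274);print(X,pr(X))
b=manip.grab_frame("top");hs=cv2.cvtColor(b,cv2.COLOR_BGR2HSV);m=cv2.inRange(hs,(0,0,0),(180,255,45));m[:, :355]=0;m[:,405:]=0;m[:120]=0;m[150:]=0
(c,sz,an)=cv2.minAreaRect(np.argwhere(m)[:,::-1].astype(np.float32));print(c,sz,an,pr(onz("top",c,.276)))
x,y=pr(tri((275.8,135.6),c));print(x,y);go(x,y,.31);go(x,y,.2256)
E
```

```text
mid tips pred [322.7853189  143.43875358] seen 324.0 142.75
[0.65122418 0.21729199 0.276     ] [ 0.03836575 -0.10677187]
[0.65511368 0.21837699 0.274     ] [ 0.04233598 -0.10750853]
(381.6000671386719, 134.7000274658203) (6.260990142822266, 35.329872131347656) 63.43495178222656 [ 0.03849432 -0.10486107]
0.040788205749265186 -0.1061595799671004
to (np.float64(0.040788205749265186), np.float64(-0.1061595799671004), 0.31) units [ 2.77 -3.18  0.34]
to (np.float64(0.040788205749265186), np.float64(-0.1061595799671004), 0.2256) units [ 2.77 -3.18 -1.35]
```

```bash
python3 -m jog '{"offset":[[0.4,-0.45,0.1],[0.4,-0.45,0.1],[0.4,-0.45,0.1],[0.4,-0.45,0.04],[0.4,-0.45,0],[0.4,-0.45,0],[0.39,-0.51,0],[0,0,0],[0,0,0]],"angular":[[0,0,0],[0,0,0],[0,0,0],[0,0,0],[0,0,0],[0,0,0],[0,0,0],[0,0,0],[0,0,0]],"jaw":[60,60,60,60,60,60,60,60,60]}';python3 - <<'E'
from h import *
st();go(.040,-.108,.2256)
a=manip.grab_frame("side");cv2.imwrite("pics/s12.png",cv2.resize(a[70:220,220:420],None,fx=4,fy=4))
E
```

```text
time: 13.9
tool_pos: [0.6546, 0.2171, 0.3095]
tool_rot: [-0.599, 0.601, -0.376, 0.373]
contact_force: [-0.9, -0.3, 0.1]
gripper_width: 0.705
t 13.9 pos [0.6546 0.2171 0.3095] press [ 0.0413 -0.1084] F [-0.9 -0.3  0.1] Fpress [-0.9  0.1] w 0.705
y [-0.004 -0.    -1.   ] z [ 0.899  0.439 -0.004]
to (0.04, -0.108, 0.2256) units [-0.03 -0.   -1.68]
```

View pics/s12.png

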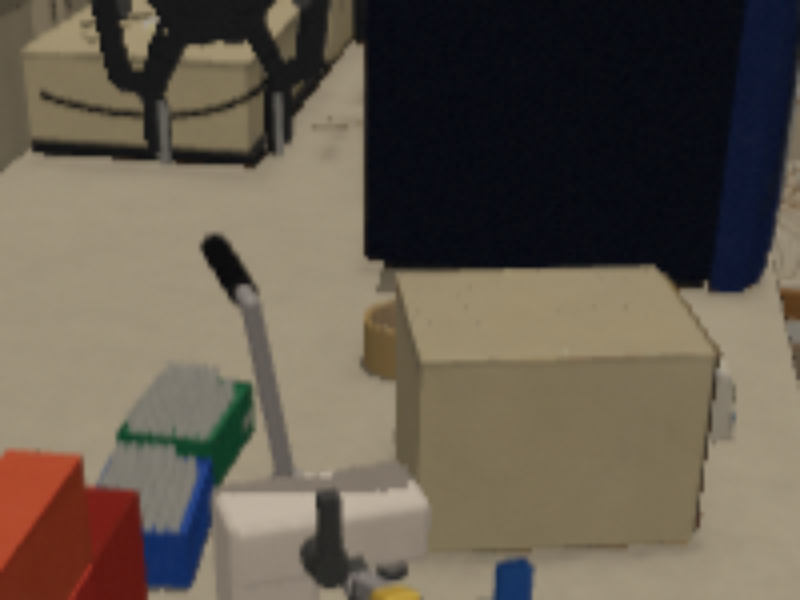

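The open fingers straddle the handle from above, with their tips at (165,160) and (280,155) and the handle at (228,265) in the crop. I'll go down and close.

```bash
python3 -m jog '{"offset":[[0,0,-0.4],[0,0,-0.4],[0,0,-0.4],[-0.02,0,-0.3],[0,0,-0.18],[0,0,0],[0,0,0]],"angular":[[0,0,0],[0,0,0],[0,0,0],[0,0,0],[0,0,0],[0,0,0],[0,0,0]],"jaw":[60,60,60,60,60,60,60]}';python3 - <<'E'
from h import *
st()
a=manip.grab_frame("side");cv2.imwrite("pics/s13.png",cv2.resize(a[70:220,220:420],None,fx=4,fy=4))
E
```

```text
time: 14.65
tool_pos: [0.6543, 0.218, 0.229]
tool_rot: [0.6, -0.6, 0.374, -0.374]
contact_force: [-0.1, -0.9, 0.2]
gripper_width: 0.702
t 14.65 pos [0.6543 0.218  0.229 ] press [ 0.0415 -0.1075] F [-0.1 -0.9  0.2] Fpress [-0.5 -0.7] w 0.702
y [ 0.001  0.    -1.   ] z [0.898 0.44  0.001]
```

View pics/s13.png

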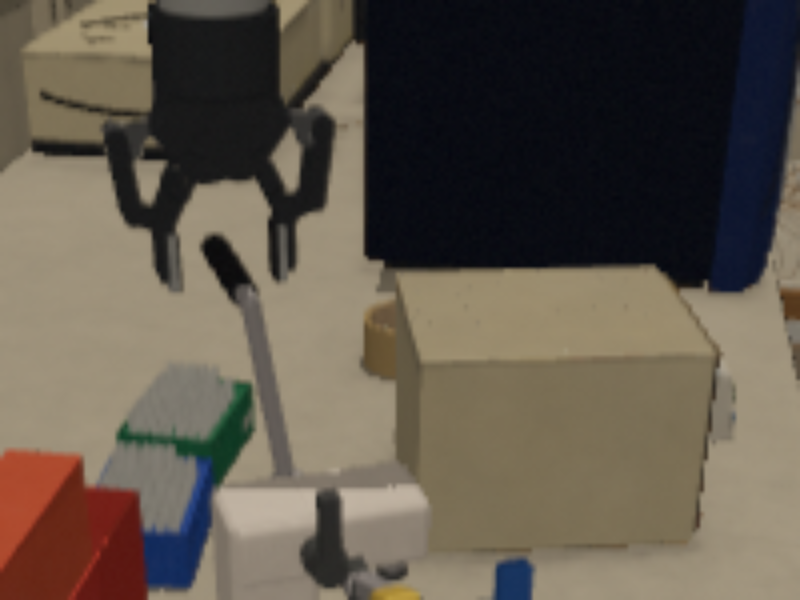

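The handle lies between the pads, about 13 mm above the open tips, which should become about 19 mm once they close. I'll close the gripper.

```bash
python3 -m jog '{"offset":[[0,0,0],[0,0,0],[0,0,0],[0,0,0],[0,0,0],[0,0,0]],"angular":[[0,0,0],[0,0,0],[0,0,0],[0,0,0],[0,0,0],[0,0,0]],"jaw":[40,20,10,5,0,0]}';python3 - <<'E'
from h import *
s,R=st()
a=manip.grab_frame("side");cv2.imwrite("pics/s14.png",cv2.resize(a[70:220,220:420],None,fx=4,fy=4))
# lever arc: grip at angle a: x=px+.1315*sin(a0), px = gx-.020
p=pr(s["tool_pos"]);gx,gz=p[0],.272
px=gx-.02;pz=.142;f0=np.arctan2(.02,.13)
prev=None
for th in np.arange(0,1.21,.1):
    x=px+.1315*np.sin(f0-th);z=pz+.1315*np.cos(f0-th)
    if prev is not None:
        d=RP@np.array([x-prev[0],0]);print(round(th,2),"units",np.r_[d/.05,(z-prev[1])/.05].round(3),"dx",round(x-gx,4),"dz",round(z-gz,4))
    prev=(x,z)
E
```

```text
time: 15.3
tool_pos: [0.6534, 0.2171, 0.2293]
tool_rot: [-0.599, 0.601, -0.375, 0.374]
contact_force: [-3.9, -2.0, 3.9]
gripper_width: 0.187
t 15.3 pos [0.6534 0.2171 0.2293] press [ 0.0403 -0.1079] F [-3.9 -2.   3.9] Fpress [-4.4 -0. ] w 0.187
y [-0.002 -0.001 -1.   ] z [ 0.898  0.44  -0.002]
0.1 units [-0.235 -0.115  0.027] dx -0.0131 dz 0.0013
0.2 units [-0.236 -0.116  0.001] dx -0.0262 dz 0.0014
0.3 units [-0.235 -0.115 -0.026] dx -0.0393 dz 0.0001
0.4 units [-0.232 -0.113 -0.052] dx -0.0522 dz -0.0025
0.5 units [-0.226 -0.111 -0.077] dx -0.0648 dz -0.0064
0.6 units [-0.218 -0.107 -0.102] dx -0.0769 dz -0.0114
0.7 units [-0.207 -0.102 -0.125] dx -0.0884 dz -0.0177
0.8 units [-0.195 -0.096 -0.148] dx -0.0993 dz -0.0251
0.9 units [-0.181 -0.089 -0.169] dx -0.1094 dz -0.0335
1.0 units [-0.165 -0.081 -0.188] dx -0.1186 dz -0.043
1.1 units [-0.147 -0.072 -0.205] dx -0.1268 dz -0.0532
1.2 units [-0.128 -0.063 -0.221] dx -0.1339 dz -0.0643
```

View pics/s14.png

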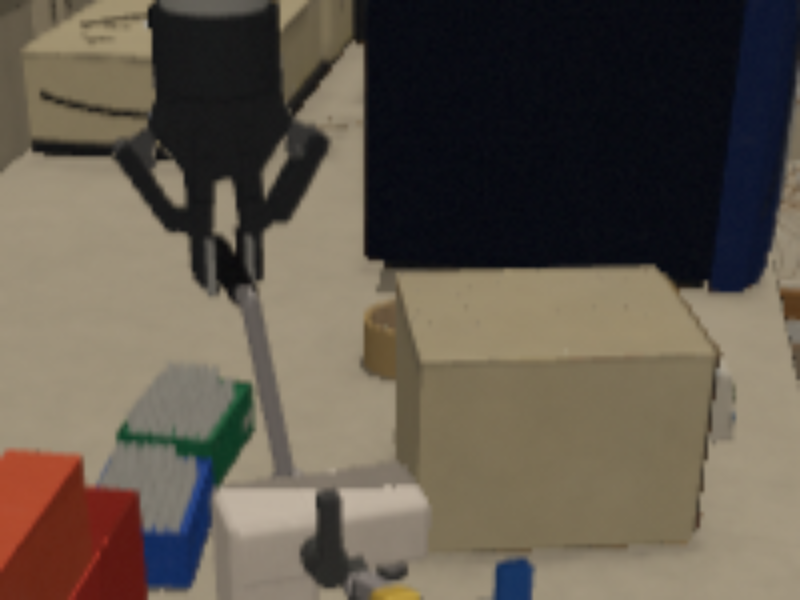

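The grip is secure, with an opening of about 16 mm on the 18 mm bar. I'll pull along the arc with the tool kept vertical, so the round bar turns in the pads, and watch the force in stages.

```bash
python3 -m jog '{"offset":[[-0.12,-0.06,0.015],[-0.115,-0.055,0.01],[-0.12,-0.06,0],[-0.115,-0.055,0],[-0.12,-0.06,-0.013],[-0.115,-0.055,-0.013],[0,0,0]],"angular":[[0,0,0],[0,0,0],[0,0,0],[0,0,0],[0,0,0],[0,0,0],[0,0,0]],"jaw":[0,0,0,0,0,0,0]}';python3 - <<'E'
from h import *
s,R=st();print(s["ft_torque"].round(2))
a=manip.grab_frame("side");cv2.imwrite("pics/s15.png",cv2.resize(a[70:220,220:420],None,fx=4,fy=4))
E
```

```text
time: 16.05
tool_pos: [0.6217, 0.2014, 0.2318]
tool_rot: [0.603, -0.597, 0.372, -0.377]
contact_force: [5.9, 3.0, 4.7]
gripper_width: 0.188
t 16.05 pos [0.6217 0.2014 0.2318] press [ 0.0049 -0.1081] F [5.9 3.  4.7] Fpress [6.6 0.1] w 0.188
y [ 0.011  0.004 -1.   ] z [0.898 0.44  0.011]
[ 0.69 -1.41 -0.02]
```

View pics/s15.png

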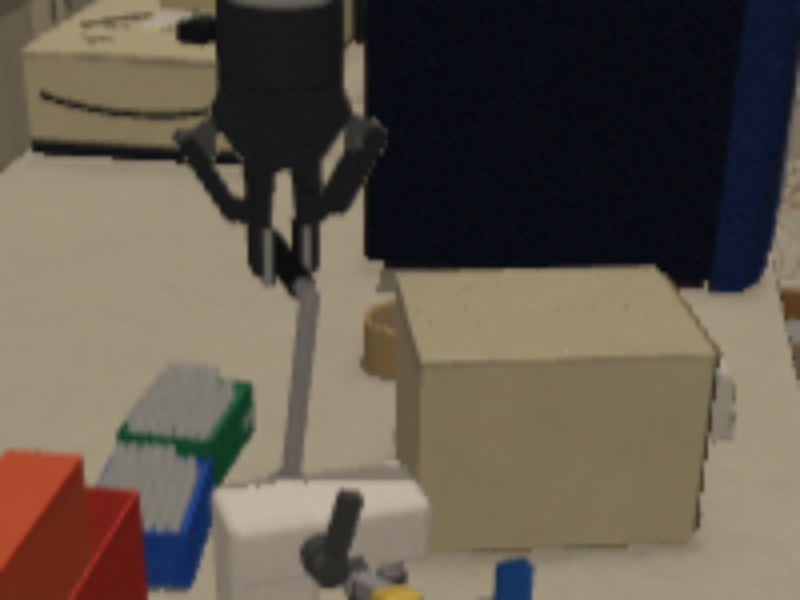

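The lever moves freely past the blocking angle, so the catch is off. I'll continue.

```bash
python3 -m jog '{"offset":[[-0.12,-0.06,-0.025],[-0.11,-0.055,-0.027],[-0.115,-0.055,-0.035],[-0.11,-0.055,-0.042],[-0.11,-0.055,-0.05],[-0.11,-0.052,-0.052],[-0.105,-0.05,-0.06],[-0.1,-0.05,-0.065],[0,0,0]],"angular":[[0,0,0],[0,0,0],[0,0,0],[0,0,0],[0,0,0],[0,0,0],[0,0,0],[0,0,0],[0,0,0]],"jaw":[0,0,0,0,0,0,0,0,0]}';python3 - <<'E'
from h import *
s,R=st();print(s["ft_torque"].round(2))
a=manip.grab_frame("side");cv2.imwrite("pics/s16.png",cv2.resize(a[70:220,220:420],None,fx=4,fy=4))
E
```

```text
time: 17.0
tool_pos: [0.5773, 0.1793, 0.2148]
tool_rot: [0.602, -0.598, 0.372, -0.377]
contact_force: [1.1, 0.3, 9.8]
gripper_width: 0.183
t 17.0 pos [0.5773 0.1793 0.2148] press [-0.0447 -0.1084] F [1.1 0.3 9.8] Fpress [ 1.1 -0.3] w 0.183
y [ 0.009  0.002 -1.   ] z [0.898 0.44  0.009]
[ 0.26 -0.58  0.13]
```

View pics/s16.png

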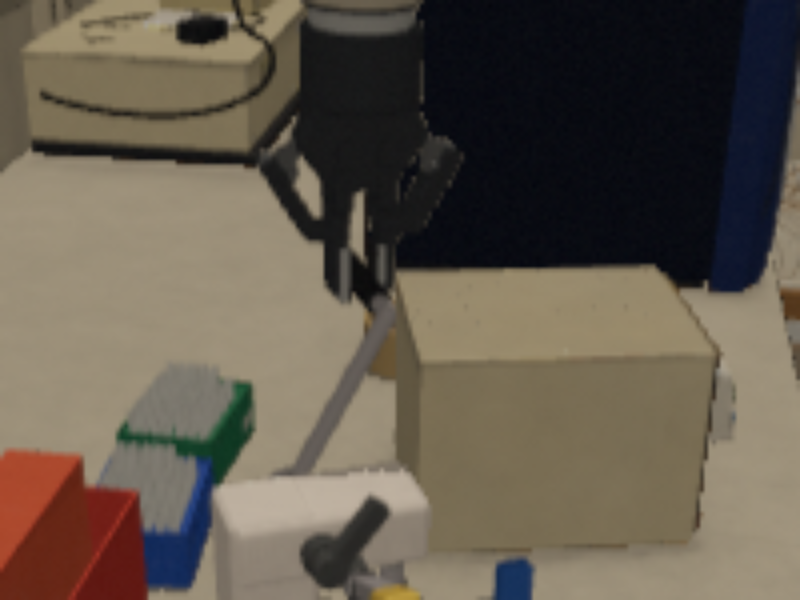

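The lever is at about 0.67 rad with the grip steady. I'll go on towards the stop.

```bash
python3 -m jog '{"offset":[[-0.1,-0.05,-0.072],[-0.097,-0.048,-0.076],[-0.093,-0.046,-0.082],[-0.088,-0.043,-0.087],[-0.084,-0.041,-0.092],[-0.08,-0.04,-0.096],[0,0,0]],"angular":[[0,0,0],[0,0,0],[0,0,0],[0,0,0],[0,0,0],[0,0,0],[0,0,0]],"jaw":[0,0,0,0,0,0,0]}';python3 - <<'E'
from h import *
s,R=st();print(s["ft_torque"].round(2))
E
python3 -m jog '{"offset":[[-0.075,-0.037,-0.1],[-0.07,-0.035,-0.105],[0,0,0],[0,0,0]],"angular":[[0,0,0],[0,0,0],[0,0,0],[0,0,0]],"jaw":[0,0,0,0]}';python3 - <<'E'
from h import *
s,R=st();print(s["ft_torque"].round(2))
a=manip.grab_frame("side");cv2.imwrite("pics/s17.png",cv2.resize(a[100:250,250:450],None,fx=4,fy=4))
E
```

```text
time: 17.75
tool_pos: [0.551, 0.1663, 0.1895]
tool_rot: [0.603, -0.597, 0.371, -0.377]
contact_force: [3.8, 2.3, 9.3]
gripper_width: 0.185
t 17.75 pos [0.551  0.1663 0.1895] press [-0.074  -0.1085] F [3.8 2.3 9.3] Fpress [4.4 0.3] w 0.185
y [ 0.011  0.003 -1.   ] z [0.898 0.44  0.011]
[ 0.56 -1.06  0.03]
time: 18.15
tool_pos: [0.5449, 0.1632, 0.1809]
tool_rot: [0.604, -0.596, 0.371, -0.377]
contact_force: [2.5, 2.6, 12.3]
gripper_width: 0.189
t 18.15 pos [0.5449 0.1632 0.1809] press [-0.0809 -0.1085] F [ 2.5  2.6 12.3] Fpress [3.3 1.2] w 0.189
y [ 0.013  0.004 -1.   ] z [0.898 0.44  0.014]
[ 0.7  -0.98  0.01]
```

View pics/s17.png

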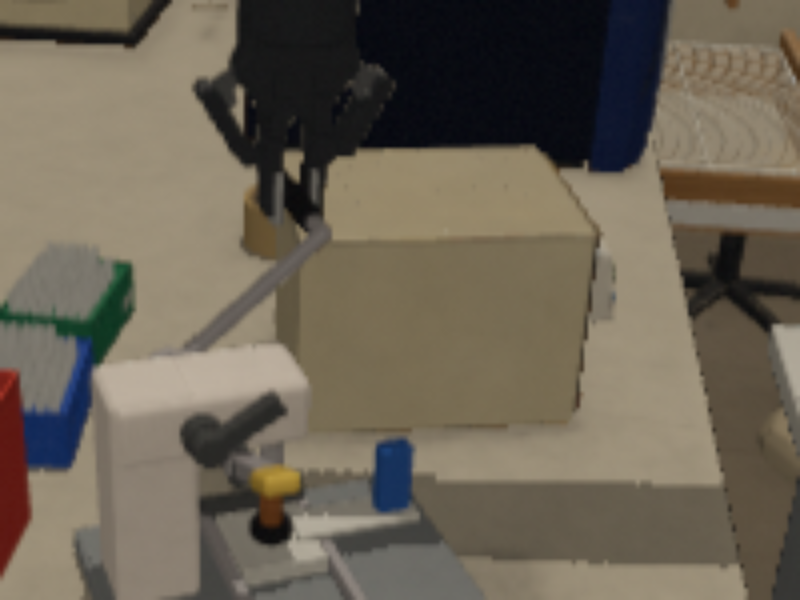

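```bash
python3 -m jog '{"offset":[[-0.065,-0.032,-0.1],[-0.035,-0.017,-0.05],[0,0,0]],"angular":[[0,0,0],[0,0,0],[0,0,0]],"jaw":[0,0,0]}'; python3 -c "
from h import *
st()"; python3 -m jog '{"offset":[[-0.03,-0.015,-0.05],[0,0,0],[0,0,0]],"angular":[[0,0,0],[0,0,0],[0,0,0]],"jaw":[0,0,0]}'; python3 -c "
from h import *
st()"; python3 -m jog '{"offset":[[-0.025,-0.012,-0.05],[0,0,0],[0,0,0]],"angular":[[0,0,0],[0,0,0],[0,0,0]],"jaw":[0,0,0]}'; python3 -c "
from h import *
st()"
```

```text
time: 18.5
tool_pos: [0.5398, 0.1608, 0.173]
tool_rot: [0.604, -0.596, 0.371, -0.377]
contact_force: [4.1, 2.6, 11.8]
gripper_width: 0.187
t 18.5 pos [0.5398 0.1608 0.173 ] press [-0.0865 -0.1085] F [ 4.1  2.6 11.8] Fpress [4.8 0.5] w 0.187
y [ 0.013  0.004 -1.   ] z [0.898 0.44  0.014]
time: 18.8
tool_pos: [0.5392, 0.1605, 0.1718]
tool_rot: [0.604, -0.596, 0.37, -0.378]
contact_force: [2.3, 2.8, 13.9]
gripper_width: 0.186
t 18.8 pos [0.5392 0.1605 0.1718] press [-0.0872 -0.1085] F [ 2.3  2.8 13.9] Fpress [3.3 1.5] w 0.186
y [ 0.016  0.005 -1.   ] z [0.898 0.44  0.016]
time: 19.1
tool_pos: [0.5394, 0.1605, 0.1716]
tool_rot: [0.606, -0.594, 0.37, -0.379]
contact_force: [3.1, 5.7, 20.0]
gripper_width: 0.185
t 19.1 pos [0.5394 0.1605 0.1716] press [-0.0871 -0.1086] F [ 3.1  5.7 20. ] Fpress [5.3 3.7] w 0.185
y [ 0.019  0.007 -1.   ] z [0.898 0.44  0.02 ]
```

The lever stopped at dx −0.127, dz −0.058, against −0.128 and −0.055 expected at 1.12 rad. The force rises without motion, so this is the stop. I'll add a little push for margin, then look.

```bash
python3 -m jog '{"offset":[[-0.015,-0.008,-0.03],[0,0,0],[0,0,0],[0,0,0],[0,0,0]],"angular":[[0,0,0],[0,0,0],[0,0,0],[0,0,0],[0,0,0]],"jaw":[0,0,0,0,0]}'; python3 - <<'E'
from h import *
st()
a=manip.grab_frame("side");cv2.imwrite("pics/s18.png",cv2.resize(a[150:330,250:450],None,fx=4,fy=3.3))
hs=cv2.cvtColor(a,cv2.COLOR_BGR2HSV)
m=cv2.inRange(hs,(100,150,60),(125,255,255))[200:260,320:400];print("grip",pr(onz("side",np.argwhere(m).mean(0)[::-1]+[320,200],.065)))
m=cv2.inRange(hs,(18,140,120),(32,255,255))[180:250,290:350];print("yel",np.argwhere(m).mean(0)[::-1]+[290,180])
cv2.imwrite("pics/t18.png",manip.grab_frame("top"))
E
```

```text
time: 19.6
tool_pos: [0.5395, 0.1605, 0.1715]
tool_rot: [0.606, -0.594, 0.369, -0.379]
contact_force: [2.5, 5.5, 23.0]
gripper_width: 0.185
t 19.6 pos [0.5395 0.1605 0.1715] press [-0.087  -0.1086] F [ 2.5  5.5 23. ] Fpress [4.7 3.9] w 0.185
y [ 0.022  0.007 -1.   ] z [0.898 0.44  0.023]
grip [-0.11919316  0.00091422]
yel [318.93442623 219.50819672]
```

View pics/s18.png

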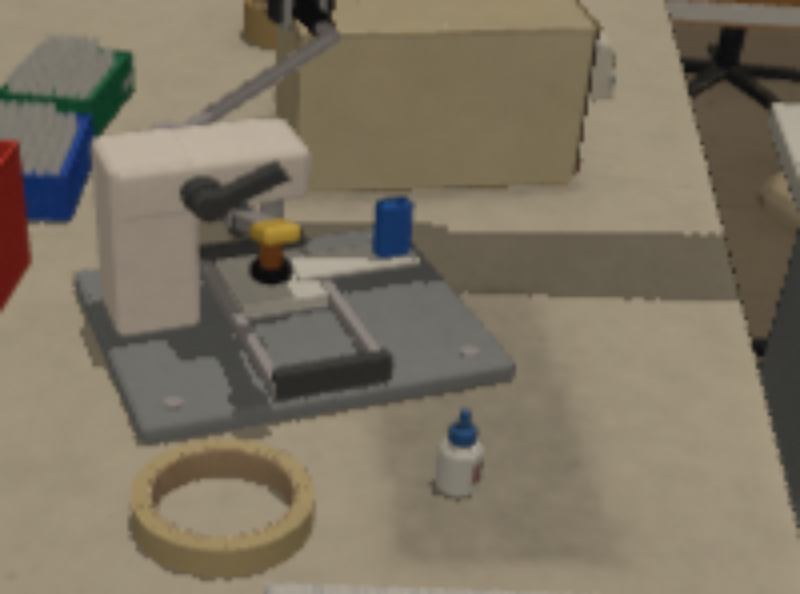

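View pics/t18.png

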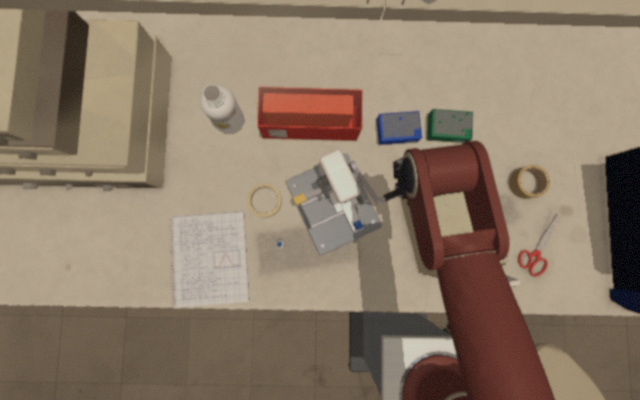

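In both views the lever is down in the gripper, the catch lies over (319,220), and the blue grip is still at its end stop. The tape at (265,200) and the dropper at (279,244) in the top view have not moved. I'm handing in.

```bash
python3 -c "
from plant import manip
print(manip.job_done())"
```

```text
the job is handed in; nothing more can be done
None
```

The job is handed in at about 19.7 s, with the gripper holding the lever fully down. I did the three steps in the order asked.

- **Carriage:** I pushed the blue grip with closed fingers until it stopped with 14 N on it. At the last check the grip was at press y ≈ 0.001 m, so it is still at its end stop.
- **Catch:** I pushed it over until it stopped, where the geometry puts about 1.15 rad. At the last check the tab was at pixel (319,219.5), and (318,219.5) is predicted for fully flipped.
- **Lever:** I gripped the handle and pulled it along its arc to the stop. The handle ended 127 mm forward and 58 mm down (128 and 55 mm expected). At the stop the force rose to about 24 N without further motion, and the grip did not slip.
- **Loose things:** the tape roll and dropper look unmoved in the last pictures.

Two things to note:
- **Fingertip height:** the real fingertips were about 28 mm above the reported TCP. I noticed it in the side view, confirmed it with a light touch of about 10 N on the press head, and corrected for it.
- **Stopper:** I could not see its travel directly. That it is seated follows from the lever being at its stop.

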